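# Set the dish clamp in the warming chamber

## Robot

A 6-joint arm with a two-finger parallel gripper is mounted at the origin on the work surface. World frame = base frame: x ahead of the robot, y to its left, z up, the work surface at z = 0. Lengths are in m, angles in rad, forces in N, time in s.
With the tool pointing down it reaches from about 0.375 to 0.9 m from the base axis. Payload 3.1 kg.
Tool frame: the origin (TCP) lies at the centre of the arm's flange, where the gripper is bolted on; the fingertips stand 173 mm ahead of it and the grasp point (between the pads) lies 155 mm ahead of it; z points along the fingers, y is the line along which they close (so a half turn about z gives the same grasp; the last joint's range is limited). The gripper opens to 85 mm and grips with 20 to 120 N. Pads are 22 mm wide; open, the fingers measure 114 mm over their backs; the gripper's body (76 mm by 85 mm) begins 54 mm behind the grasp point. The pads swing forward as they close: fully open they stand 13 mm farther back than shut.
Start: joints at [-1.335, 0.527, 1.433, -0, 1.181, -0.178], TCP at [0.251, -0.572, 0.405] pointing down, gripper open.
Joint ranges: [-3.08, 3.08], [-0.75, 2.2], [0.22, 2.44], [-1.43, 4.57], [0, 2.65], [-2.85, 2.85]. Speed limits (rad/s): [2.79, 2.79, 3.14, 3.14, 3.14, 3.14].

## Interface

Orientations are given as a unit quaternion [x, y, z, w].
In Python, from station import * gives the robot as it stands.
- The arm moves only by the shell command python3 -m jog 'ROWS' [OPENING] [FORCE]. ROWS is a JSON object of lists of equal length, an entry for each row: "linear": the shift along the world's x, y, z in mm, a list of three; "turn": the turn about the world's z in units of 5 degrees (1.0 is 5 degrees). A call has 1 to 12 rows; each row shifts and turns the commanded pose from where the row before left it; what a row does not reach is not made up. A row lasts 1/8 s, in which the tool goes at most 62.5 mm and 10.7 degrees, less where a joint would pass 70% of its speed; a pose out of reach is approached as far as the arm can. A call is refused whole if a number of a shift passes 62.5 or a number of a turn 1, either way. A call with a gripper value outside its range is refused whole. OPENING is the opening, from 0 (shut) to 1 (fully open), set as the call begins (- or left out, the last holds). The fingers move at their own pace and stop on an object; FORCE is the grip in N (left out, the last holds). Time passes only in rows, so rows that do not move let the fingers close. It gives the time, the measured TCP pose, the force, the opening and the grip force at its end, in the units of the state.
- sense(): the state, without advancing time (a new reading comes with each control period).
- snapshot(name): name is "scene" or "top" or "wrist"; returns the picture (384x512x3 uint8, red, green, blue); there is no depth.
- get_calibration(name): a dict with "fx", "fy", "cx", "cy" (pixels), "dist_coeffs" ([k1, k2, p1, p2, k3] as OpenCV has them; the pictures are not rectified), "world_to_cam" (4x4, takes a point from world to camera coordinates). Camera axes: x right, y down, z forward; pixel columns grow to the right and rows downward; lengths in m; the calibration is good to about 2 mm. A picture is of the moment at which its call begins: read the wrist's pose just before it. get_calibration takes no time and is no camera call; for the wrist camera it gives the pose at the moment of the call.
- sign_off(): hands the job in; it is judged then, once.
The state is a dict: "t": time; "q": joint angles; "qd": joint speeds; "tau": joint torques, N m; "tcp_pos": TCP position; "tool_rot": TCP orientation; "force": force on the tool from outside, world axes, zero at the start; "ft_torque": the same for the moment, N m; "finger_gap": opening from 0.0 (shut) to 1.0 (fully open); "gripper_force": force on a finger pad.
Only numpy, scipy, OpenCV 4.12 (cv2) and the standard library are available. Lean on these libraries where they do the work, as an engineer would, in place of code of your own. Each camera call takes 0.05 s, during which the arm holds its last target. There are 200 camera calls.

## Task

Lever the warming chamber's cover open, at least upright, with the flat spatula's blade in the slot under the cover's front edge (hands off the cover: only the spatula touches it), then lay the spatula flat on the bench. Turn the thumbscrew inside clockwise until it seats, then back it off a quarter turn so that the dish can expand as it warms, and finish still holding the thumbscrew there. Leave the other things on the bench where they are.

Things in the scene. Friction and masses are not known exactly. Their poses are not given: they have to be found in the camera images.
- chamber: Low aluminium open box fixed to the bench: 170 (its x) by 140 (its y) by 52 mm high, walls 5 mm. Origin: centre of underside, z up. Inside, a dish and a flat steel clamp finger, all under 17 mm above the bench, and the thumbscrew. Its front wall (y = -70 mm) is only 40 mm high over its middle 70 mm: a slot 12 mm high under the shut cover. Two brass nipples stand out 18 mm at its +x end.
- pry_slot (a point): Middle of that slot, in the outer face of the chamber's front wall, 46 mm above the bench (slot from 40 to 52 mm); a blade enters along the chamber's +y. With the cover shut, it is free for at least 50 mm inward.
- hinge_line (a point): Middle of the cover's hinge line, on the chamber's back top edge (chamber x = 0, y = +70 mm, z = 52 mm); the hinge runs along the chamber's x.
- cover (a joint): Cover angle, rad: 0 shut, 1.57 upright, stop at 2.0 (leaning back). Aluminium frame with clear window, 170 by 140 by 5 mm, 120 g, flush with the chamber's sides, underside in the plane of the hinge line. It swings up and away from the slot, to the chamber's +y. Its stiff hinge keeps it where it is left; about 2 N at the front edge moves it.
- cover_edge (a point): Middle of the cover's front edge (the edge over the slot), underside, 140 mm from the hinge line.
- screw_axis (a point): Fixed point on the thumbscrew's upright axis, at the height of the wings' top (46 mm above the bench); chamber x = -12 mm, y = -5 mm.
- wing_top (a point): Top centre of the thumbscrew, turning with it; x axis along the wing. Steel thumbscrew: one straight flat wing through its axis, 36 mm long, 10 mm thick, from 22 to 46 mm above the bench, on a round 18 mm collar. Nearest wall 60 mm from its axis; its top is 6 mm under the shut cover.
- thumbscrew (a joint): Screw angle, rad, growing clockwise seen from above. Its seat, a firm stop, is at 2.40, where the wing lies along the chamber's x (over the clamp finger). Starts 0.6 to 1.3 rad short of it. Steady friction of about 0.06 N m; stays where left, does not visibly rise or sink.
- spatula: Loose flat-bladed spatula, 220 mm long, about 80 g, lying flat: black handle 110 by 18 by 14 mm from x = -110 mm to 0, steel blade 110 by 18 by 3 mm from x = 0 to +110 mm. Origin: under the joint of handle and blade, on the underside of the handle; x towards the blade's tip, z up. The blade lies at half the handle's height (5.5 to 8.5 mm above its underside).
- spatula_grip (a point): Good place to grip the spatula: in the handle, 20 mm behind the blade, 7 mm above the underside, near the balance point.
- spatula_tip (a point): Middle of the blade's end, at half its thickness, 110 mm ahead of the origin.
- media_bottle: Bystander: clear glass bottle, 60 mm across, 140 mm tall. Origin under its centre.
- amber_jar: Bystander: amber glass jar, 56 mm across, 80 mm tall. Origin under its centre.
- beaker: Bystander: open glass beaker, 64 mm across, 80 mm tall. Origin under its centre.
- dish_stack: Bystander: two stacked culture dishes, 91 mm across, 27 mm tall. Origin under the centre.
- screwdriver: Bystander: screwdriver with a black handle and a round shank, 170 mm long, lying on the bench. Origin under its middle, x towards its tip.
- tip_box: Bystander: grey box, 80 by 120 by 50 mm. Origin under its centre.
- tube_rack: Bystander: white rack with capped tubes, 60 by 150 mm, 80 mm tall. Origin under its centre.

How it is judged:
On the way, in this order (a step that is already met when the one before it is completed fails the run):
1. the spatula's blade has lifted the cover off the chamber (value of joint cover above 0.12 rad and contact force between spatula and cover above 0.2 N), for 0.05 s.
2. the cover stands at least upright (value of joint cover above 1.5 rad), for 0.1 s.
3. the spatula lies flat on the bench, let go (height (world z) of spatula below 0.02 m and angle between spatula's own x axis and vertical between 1.42 and 1.72 rad and contact force between the fingers and spatula below 0.3 N), for 0.2 s.
4. the thumbscrew is turned home on its seat (value of joint thumbscrew above 2.34 rad), for 0.1 s.
At the end, for the whole second after the job is handed in: After being seated (within 0.06 rad), the thumbscrew stands still a quarter turn back (joint 0.829, within 0.25 rad), gripped by the fingers with over 2 N; the cover is open over 1.4 rad; the spatula lies flat and still on the bench, not held (all of step 3 and value of joint thumbscrew between 0.579 and 1.079 rad and velocity of joint thumbscrew between -0.1 and 0.1 rad/s and contact force between the fingers and thumbscrew above 2 N and value of joint cover above 1.4 rad and linear speed of spatula below 0.02 m/s); the arm keeps its last pose, push and grip.
It fails at once if the cover is touched by the hand or arm instead of the spatula (contact force between any of the fingers, the arm and cover above 1 N).
It fails at once if another thing on the bench is shoved away (distance of any of media_bottle, amber_jar, beaker, dish_stack, screwdriver, tip_box, tube_rack from where it was at the start of the episode above 0.03 m).
It fails at once if a standing thing on the bench is knocked over (angle between any of media_bottle, amber_jar, beaker, dish_stack, tip_box, tube_rack's own z axis and vertical above 0.5 rad).
It also fails if it takes over 72 s, if anything falls off the work surface, if the arm or the gripper's body presses on something with over 40 N, if the wrist force passes 120 N, or if a joint passes its speed limit or range.

## Working session

There is one attempt and no reset: what is moved stays moved. The work goes in short steps, Python scripts to look and compute and a shell command to move; the robot and the scene stay as the last step left them, time stands still between calls to the robot, and variables do not carry over. Pictures are saved under pics/ and viewed, at most 11 in all, crops included, and the job is handed in when it is done.

```bash
ls; mkdir -p pics; python3 - <<'E'
from station import *
import cv2
print(sense())
for n in ["scene","top"]:
    cv2.imwrite(f"pics/{n}0.png",cv2.resize(snapshot(n)[:,:,::-1],(800,600)))
    print(n,get_calibration(n))
E
```

```text
pics
{'t': 0.0, 'q': array([-1.33547469e+00,  5.28443277e-01,  1.43393565e+00,  4.85524889e-06,
        1.18142668e+00, -1.78506898e-01]), 'qd': array([ 0.0003823 ,  0.00095803,  0.00166167,  0.00125543, -0.00073627,
       -0.00104745]), 'tau': array([-2.13842824e-03, -4.42357099e+01, -1.78024095e+01, -2.11633451e-04,
        8.42261827e-03, -4.86239230e-06]), 'tcp_pos': array([ 0.25126098, -0.57187312,  0.40373667]), 'tool_rot': array([ 9.78669099e-01,  2.05439941e-01, -2.91838625e-05, -1.10609344e-03]), 'force': array([-0.93208731, -0.25672808, -0.0468624 ]), 'ft_torque': array([ 0.04987876,  0.05272595, -0.01448768]), 'gripper_force': 0.0, 'finger_gap': 0.9990122595043894}
scene {'fx': 481.26311755743876, 'fy': 481.26311755743876, 'cx': 259.2319444768426, 'cy': 183.74175355671292, 'dist_coeffs': array([0.0005085, 0.       , 0.       , 0.       , 0.       ]), 'world_to_cam': array([[ 0.84740463,  0.53075457,  0.01431704, -0.47239136],
       [ 0.40542518, -0.62942118, -0.66291734, -0.13535166],
       [-0.34283496,  0.56756371, -0.74855569,  1.82650693],
       [ 0.        ,  0.        ,  0.        ,  1.        ]])}
top {'fx': 459.80509624223663, 'fy': 459.80509624223663, 'cx': 264.1603556584249, 'cy': 185.90718360926752, 'dist_coeffs': array([-0.06002451,  0.        ,  0.        ,  0.        ,  0.        ]), 'world_to_cam': array([[ 0.02199011, -0.99975688, -0.00161865,  0.01460726],
       [-0.99327026, -0.02166322, -0.11377562,  0.54336445],
       [ 0.11371289,  0.00410969, -0.99350515,  1.60287781],
       [ 0.        ,  0.        ,  0.        ,  1.        ]])}
```

View pics/top0.png

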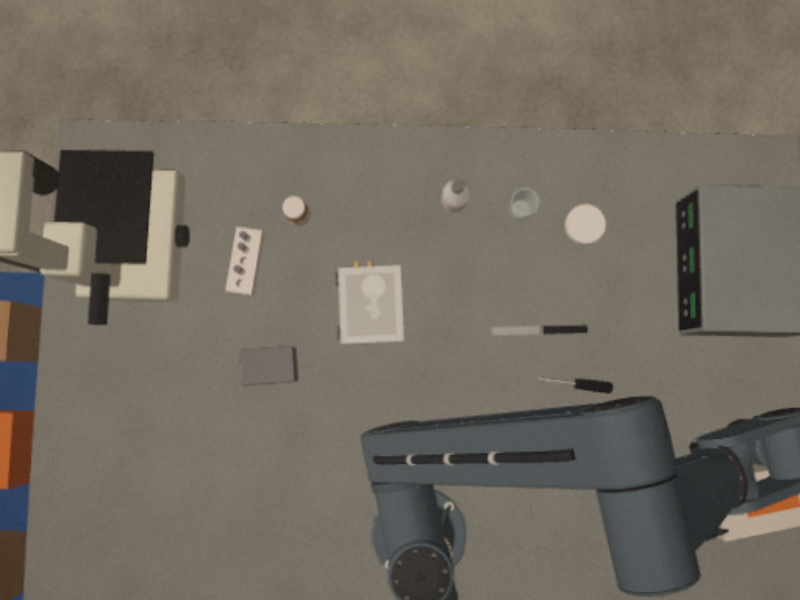

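View pics/scene0.png

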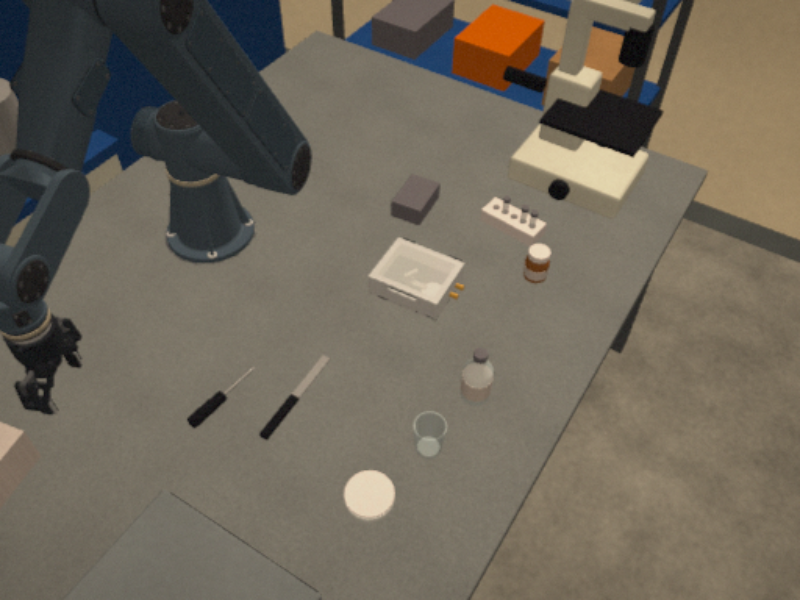

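The top view shows the chamber at (371,304) with its nipples facing up, so chamber x is about world +x. The slot is on its right side. The spatula lies at (492–588, 329) with its tip pointing left (+y), towards the slot. The scene view agrees: the front slot faces the spatula.

```bash
cat > h.py <<'E'
from station import *
import cv2, numpy as np
def ray(cam,u,v,cal=None):
    c=cal or get_calibration(cam)
    K=np.array([[c["fx"],0,c["cx"]],[0,c["fy"],c["cy"]],[0,0,1]])
    p=cv2.undistortPoints(np.array([[[u,v]]],float),K,np.array(c["dist_coeffs"]))[0,0]
    T=np.array(c["world_to_cam"]);R,t=T[:3,:3],T[:3,3]
    return -R.T@t, R.T@np.array([p[0],p[1],1])
def onz(cam,u,v,z,cal=None):
    o,d=ray(cam,u,v,cal); return o+d*(z-o[2])/d[2]
def proj(cam,P,cal=None):
    c=cal or get_calibration(cam)
    K=np.array([[c["fx"],0,c["cx"]],[0,c["fy"],c["cy"]],[0,0,1]])
    T=np.array(c["world_to_cam"])
    return cv2.projectPoints(np.array(P,float).reshape(-1,1,3),cv2.Rodrigues(T[:3,:3])[0],T[:3,3],K,np.array(c["dist_coeffs"]))[0][:,0]
E
python3 - <<'E'
from h import *
im=snapshot("top")
cv2.imwrite("pics/topc.png",cv2.resize(im[160:256,208:384,::-1],None,fx=4.5,fy=4.5,interpolation=cv2.INTER_CUBIC))
s=1.5625
print("tip",onz("top",492/s,330/s,.007),"end",onz("top",588/s,329/s,.007),"joint",onz("top",542/s,329/s,.007))
print("ch",[onz("top",u/s,v/s,.057).round(3) for u,v in [(339,268),(401,265),(404,341),(341,344)]])
E
```

```text
tip [ 0.45835672 -0.15724843  0.007     ] end [ 0.46524655 -0.37860371  0.007     ] joint [ 0.46306526 -0.27229905  0.007     ]
ch [array([0.587, 0.193, 0.057]), array([0.597, 0.054, 0.057]), array([0.427, 0.043, 0.057]), array([0.417, 0.183, 0.057])]
```

View pics/topc.png

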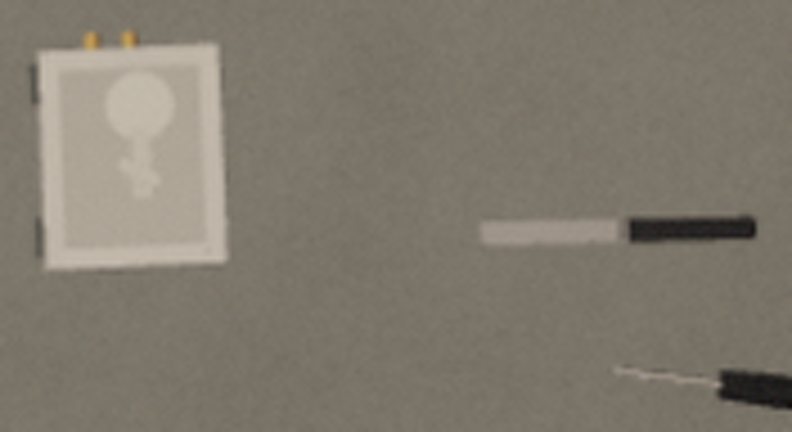

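Crop: cover corners at (38,50), (219,44), (227,261) and (45,268), with hinge marks on the left side. The spatula tip is at (480,232), its joint at (624,229) and its handle end at (756,228).

```bash
python3 - <<'E'
from h import *
f=lambda x,y,z:onz("top",(x+.5)/4.5-.5+208,(y+.5)/4.5-.5+160,z)
c=[f(*p,.057) for p in [(38,50),(219,44),(227,261),(45,268)]]
m=np.mean(c,0);print("ch",np.round(c,4),m)
x=(c[0]-c[3]+c[1]-c[2])/2;y=(c[0]-c[1]+c[3]-c[2])/2
print("len",np.linalg.norm(x),np.linalg.norm(y),"yaw x",np.degrees(np.arctan2(x[1],x[0])),"yaw y-90",np.degrees(np.arctan2(y[1],y[0]))-90)
t,j,e=f(480,232,.007),f(624,229,.007),f(756,228,.012)
d=t-e;print(t,j,e,np.linalg.norm(d),np.degrees(np.arctan2(d[1],d[0])))
s=sense();from scipy.spatial.transform import Rotation as R
print(R.from_quat(s["tool_rot"]).as_matrix().round(3))
E
```

```text
ch [[0.5899 0.1965 0.057 ]
 [0.5977 0.0554 0.057 ]
 [0.4288 0.0451 0.057 ]
 [0.4202 0.1854 0.057 ]] [0.5091584  0.12060603 0.057     ]
len 0.16966226526228229 0.14095646611193122 yaw x 3.605204867289833 yaw y-90 3.316308300909725
[ 0.45843055 -0.15508534  0.007     ] [ 0.4632359  -0.27012886  0.007     ] [ 0.4658793  -0.37484046  0.012     ] 0.21993815757984128 91.94133502090352
[[ 0.916  0.402 -0.   ]
 [ 0.402 -0.916  0.002]
 [ 0.    -0.002 -1.   ]]
```

```bash
python3 -m jog '{"linear":[[16,22,-8],[16,22,-8],[16,22,-8],[16,22,-8],[16,22,-8],[16,22,-8],[16,22,-8],[16,22,-8],[16,22,-8],[16,22,-8],[16,22,-8],[16,22,-8]],"turn":[1,1,1,1,1,1,1,1,1,1,1,1]}' 1 120
python3 -m jog '{"linear":[[10,11,0],[10,12,0],[0,0,0]],"turn":[0.8,0.8,0]}'
python3 - <<'E'
from h import *
s=sense();c=get_calibration("wrist");im=snapshot("wrist");print(s["tcp_pos"],s["q"])
np.save("c1.npy",c,allow_pickle=True)
cv2.imwrite("pics/w1.png",cv2.resize(im[:,:,::-1],(800,600)))
o=np.array([.46215,-.265,0]);d=np.array([-.034,.9994,0])
for k,z in [(.11,.0085),(0,.014),(-.11,.014)]: print(proj("wrist",[o+d*k+[0,0,z]],c)*1.5625)
E
```

```text
t: 1.65
tcp_pos: [0.4438, -0.3075, 0.3083]
tool_rot: [0.744, 0.668, 0.0, -0.0]
force: [0.1, -0.2, 0.2]
finger_gap: 0.999
gripper_force: 0.0
t: 2.02
tcp_pos: [0.4637, -0.2845, 0.3085]
tool_rot: [0.696, 0.718, -0.0, -0.0]
force: [-0.6, -0.4, 1.2]
finger_gap: 1.0
gripper_force: 0.0
[ 0.46368081 -0.28446706  0.30849404] [-7.55772335e-01  5.55557735e-01  1.72578748e+00 -2.91197504e-05
  8.60796967e-01 -7.86607286e-01]
[[388.74076948  70.75075155]]
[[389.51534161 265.71324931]]
[[390.13645155 418.36608345]]
```

View pics/w1.png

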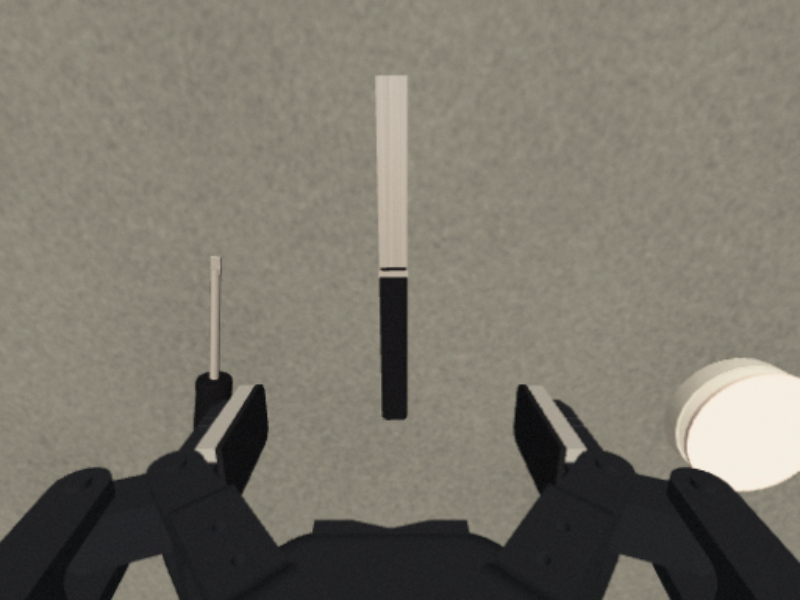

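The wrist view has the spatula tip at (391.5,76), the joint at about (393.5,272) and the handle end at (395,418). All are within about 5 px of my prediction.

```bash
python3 - <<'E'
from h import *
c=np.load("c1.npy",allow_pickle=True).item();s=1.5625
t=onz("w",391.5/s,76/s,.0085,c);j=onz("w",393.5/s,272/s,.011,c);e=onz("w",395/s,418/s,.014,c)
d=t-e;print(t,j,e,np.hypot(*d[:2]),np.degrees(np.arctan2(d[1],d[0])), (t+e)/2)
E
```

```text
[ 0.46003618 -0.15763089  0.0085    ] [ 0.46483216 -0.26967813  0.011     ] [ 0.4693139  -0.37453358  0.014     ] 0.2171010246092708 92.44925587434419 [ 0.46467504 -0.26608223  0.01125   ]
```

```bash
python3 -m jog '{"linear":[[1,-1,-30],[0,0,-40],[0,0,-40],[0,0,-20],[0,0,0]],"turn":[0.1,0,0,0,0]}'
python3 -m jog '{"linear":[[0,0,0],[0,0,0],[0,0,0],[0,0,0],[0,0,0],[0,0,0],[0,0,0],[0,0,0]],"turn":[0,0,0,0,0,0,0,0]}' 0 120
python3 -m jog '{"linear":[[0,0,20],[0,0,30],[0,0,30],[0,0,0],[0,0,0]],"turn":[0,0,0,0,0]}'
```

```text
t: 2.7
tcp_pos: [0.4635, -0.2865, 0.1772]
tool_rot: [0.694, 0.72, -0.0, -0.002]
force: [-0.6, -0.0, -0.4]
finger_gap: 0.995
gripper_force: 0.0
t: 3.7
tcp_pos: [0.4645, -0.2863, 0.1799]
tool_rot: [0.693, 0.721, -0.0, 0.001]
force: [-0.9, -0.1, 6.1]
finger_gap: 0.158
gripper_force: 117.8
t: 4.32
tcp_pos: [0.464, -0.2859, 0.2583]
tool_rot: [0.693, 0.721, -0.0, -0.0]
force: [-0.2, 0.1, -1.0]
finger_gap: 0.162
gripper_force: 118.1
```

```bash
python3 -m jog '{"linear":[[12,36,-8],[12,36,-8],[12,36,-8],[12,36,-8],[10.5,38,-8],[0,0,0],[0,0,0]],"turn":[0.24,0,0,0,0,0,0]}'
python3 - <<'E'
from h import *
s=sense();cw=get_calibration("wrist");w=snapshot("wrist");sc=snapshot("scene");np.save("c2.npy",cw,allow_pickle=True)
a=cv2.resize(w[0:192,160:360,::-1],(600,576),interpolation=cv2.INTER_CUBIC)
print(s["tcp_pos"],s["tool_rot"])
C=np.array([.509,.1206,0]);ex=np.array([.998,.0602,0]);ey=np.array([-.0602,.998,0])
S=C-.07*ey+[0,0,.046]
tip=s["tcp_pos"]+[-.0078,.1297,-.172]
pp=[S-.035*ex,S+.035*ex,S,tip,tip+.009*ex,tip-.009*ex]
print("scene",proj("scene",pp).round(1),"wrist",proj("w",pp,cw).round(1))
np.save("w2.npy",w);np.save("s2.npy",sc)
u,v=proj("scene",[S])[0].astype(int)
b=cv2.resize(sc[v-45:v+55,u-100:u+60,::-1],None,fx=5,fy=5,interpolation=cv2.INTER_CUBIC)
print("off",u-100,v-45)
cv2.imwrite("pics/w2.png",a);cv2.imwrite("pics/s2.png",b)
E
```

```text
t: 5.2
tcp_pos: [0.5226, -0.1043, 0.2179]
tool_rot: [0.686, 0.728, -0.0, -0.001]
force: [-1.1, -1.1, -0.5]
finger_gap: 0.162
gripper_force: 118.1
[ 0.52262273 -0.10432801  0.21785766] [ 6.85548991e-01  7.28026114e-01 -3.76674000e-04 -6.44679125e-04]
scene [[247.4 183. ]
 [265.4 190.6]
 [256.3 186.8]
 [252.7 191.7]
 [255.1 192.7]
 [250.4 190.7]] wrist [[163.1 -98.7]
 [339.4 -99. ]
 [251.2 -98.4]
 [251.3 -20.6]
 [272.3 -20.6]
 [230.4 -20.6]]
off 156 141
```

View pics/w2.png

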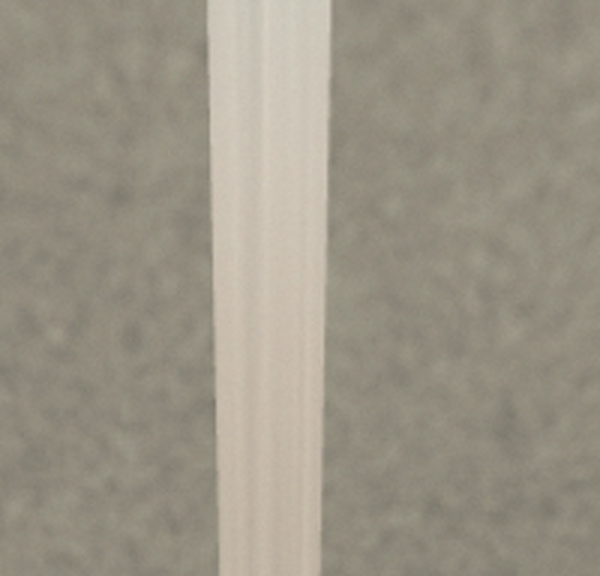

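View pics/s2.png

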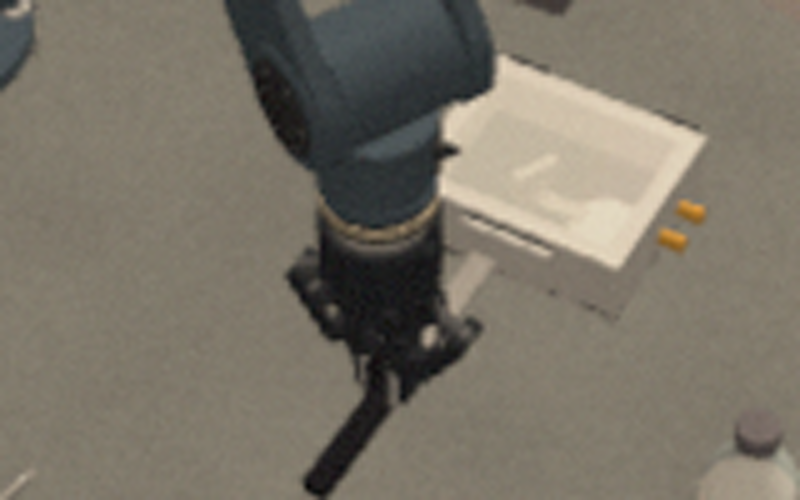

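The wrist crop shows the blade straight and centred, running off the top of the picture. In the scene crop the slot strip runs (466,217)–(550,255) and the tip is at about (484,255), within about 1 px of the projections. Inserting now.

```bash
python3 -m jog '{"linear":[[-0.6,10,0],[-0.6,10,0],[-0.6,10,0],[-0.6,10,0],[0,0,0]],"turn":[0,0,0,0,0]}'
python3 -m jog '{"linear":[[-0.5,8,0],[-0.5,8,0],[0,0,0]],"turn":[0,0,0]}'
```

```text
t: 5.92
tcp_pos: [0.5202, -0.0631, 0.2187]
tool_rot: [0.685, 0.728, -0.0, -0.0]
force: [0.4, -0.0, -1.2]
finger_gap: 0.155
gripper_force: 118.1
t: 6.3
tcp_pos: [0.5192, -0.0476, 0.2187]
tool_rot: [0.685, 0.728, -0.0, -0.0]
force: [1.2, -0.8, -1.0]
finger_gap: 0.161
gripper_force: 118.1
```

```bash
python3 -m jog '{"linear":[[0,0,5],[0,0.4,6],[0,0.8,9],[-0.1,1.6,8],[-0.1,2,8],[0,0,0],[0,0,0]],"turn":[0,0,0,0,0,0,0]}'
python3 - <<'E'
from h import *
s=sense();print(s["tcp_pos"],s["force"],s["ft_torque"])
sc=snapshot("scene");w=snapshot("wrist")
b=cv2.resize(sc[101:241,176:316,::-1],(560,560),interpolation=cv2.INTER_CUBIC);a=cv2.resize(w[::,100:412,::-1],(240,296))
o=np.zeros((560,800,3),np.uint8);o[:,:560]=b;o[:296,560:]=a;cv2.imwrite("pics/s3.png",o)
E
```

```text
t: 7.18
tcp_pos: [0.5193, -0.0434, 0.2548]
tool_rot: [0.686, 0.728, 0.0, 0.0]
force: [0.4, -0.7, -1.9]
finger_gap: 0.162
gripper_force: 118.0
[ 0.51931688 -0.04338115  0.2548402 ] [ 0.43005218 -0.72740324 -1.93560711] [-0.29265057  0.00086721  0.01182801]
```

View pics/s3.png

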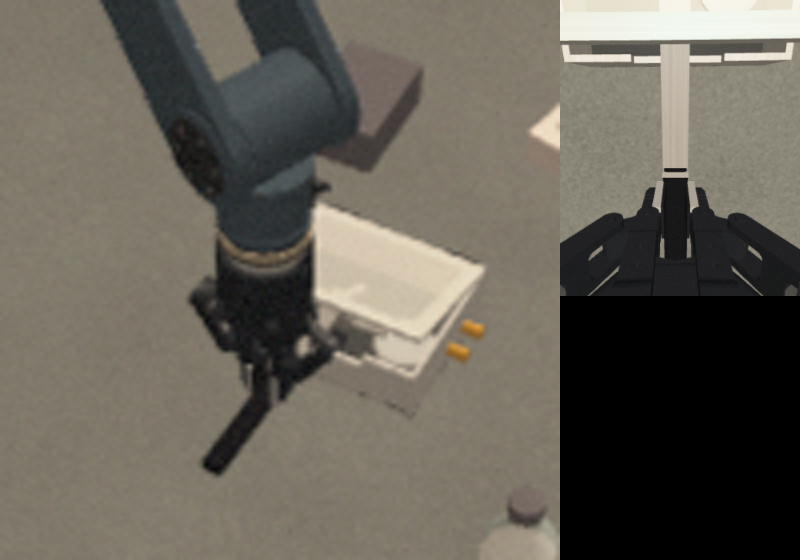

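The scene view shows the cover lifted about 0.3 rad. The blade is straight under its edge and clear of the hand. Carrying on along the arc.

```bash
python3 -m jog '{"linear":[[-0.2,2.8,7.7],[-0.2,3.3,7.5],[-0.3,3.8,7.2],[-0.3,4.3,6.9],[-0.3,4.8,6.6],[-0.3,5.3,6.2],[-0.3,5.7,5.7],[-0.4,6.3,5.4],[-0.4,6.6,4.8],[-0.4,7,4.3],[0,0,0]],"turn":[0,0,0,0,0,0,0,0,0,0,0]}'
python3 -m jog '{"linear":[[-0.4,7.2,3.8],[-0.4,7.5,3.3],[-0.5,7.7,2.7],[-0.5,7.9,2],[-0.5,8.1,1.4],[-0.5,8.1,1],[-0.5,8.2,0],[-0.5,8.1,0],[-0.5,8.1,-1],[-0.5,8.1,-1],[0,0,0],[0,0,0]],"turn":[0,0,0,0,0,0,0,0,0,0,0,0]}'
python3 - <<'E'
from h import *
s=sense();print(s["tcp_pos"],s["force"],s["ft_torque"])
sc=snapshot("scene");w=snapshot("wrist")
b=cv2.resize(sc[81:221,176:316,::-1],(560,560),interpolation=cv2.INTER_CUBIC);a=cv2.resize(w[::,100:412,::-1],(240,296))
o=np.zeros((560,800,3),np.uint8);o[:,:560]=b;o[:296,560:]=a;cv2.imwrite("pics/s4.png",o)
E
```

```text
t: 8.65
tcp_pos: [0.5161, 0.0073, 0.3173]
tool_rot: [0.686, 0.728, 0.001, -0.0]
force: [0.3, 0.2, -1.0]
finger_gap: 0.163
gripper_force: 118.1
t: 10.15
tcp_pos: [0.5115, 0.0857, 0.3293]
tool_rot: [0.686, 0.728, 0.0, 0.0]
force: [0.4, -0.8, -0.7]
finger_gap: 0.164
gripper_force: 118.1
[0.51149165 0.0856677  0.3292641 ] [ 0.42907817 -0.7632876  -0.67021842] [-0.07518609  0.04970969 -0.04424468]
```

View pics/s4.png

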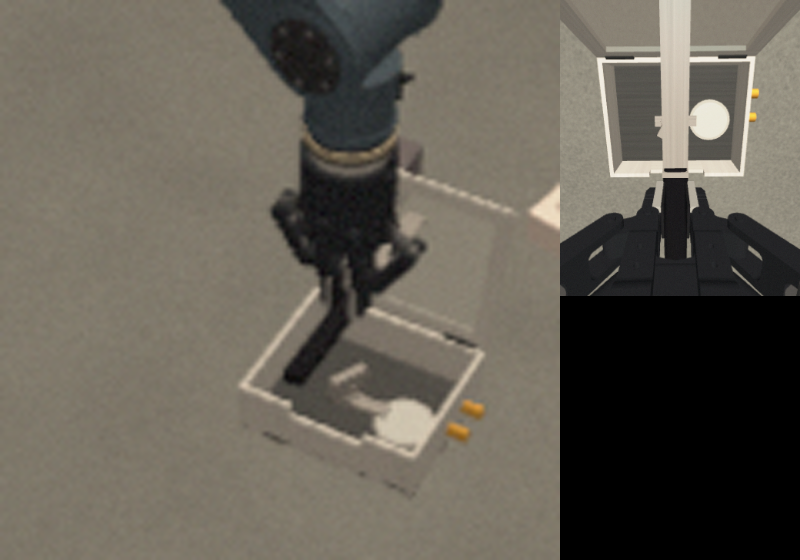

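The cover now stands open at about 1.8 rad, judging by the tip being 25 mm past the hinge. The thumbscrew and dish are visible in the wrist inset, at about (661,126) and (709,119). Backing out and laying the spatula in its original place.

```bash
python3 -m jog '{"linear":[[1,-10,0],[1,-25,0],[1,-30,0],[-5,-35,0],[-5,-35,0],[-6,-35,0],[-6,-35,0],[-6,-35,0],[-6,-35,0],[-6,-35,0],[-6,-35,-30],[-4,-25,-30]],"turn":[0,0,0,0,0,0,0,0,0,0,0,0]}'
python3 -m jog '{"linear":[[0,0,-30],[0,0,-30],[0,0,-15],[0,0,-8],[0,0,0],[0,0,0]],"turn":[0,0,0,0,0,0]}'
```

```text
t: 11.75
tcp_pos: [0.4639, -0.2871, 0.2691]
tool_rot: [0.686, 0.727, -0.0, 0.001]
force: [0.2, -0.8, -2.4]
finger_gap: 0.158
gripper_force: 118.1
t: 12.5
tcp_pos: [0.4647, -0.2847, 0.1871]
tool_rot: [0.686, 0.728, -0.0, 0.001]
force: [-0.3, -0.4, -0.4]
finger_gap: 0.161
gripper_force: 118.1
```

```bash
python3 -m jog '{"linear":[[0,0,-4],[0,0,-3],[0,0,0]],"turn":[0,0,0]}'
python3 -m jog '{"linear":[[0,0,0],[0,0,0],[0,0,0],[0,0,0],[0,0,0],[0,0,0]],"turn":[0,0,0,0,0,0]}' 0.5
python3 -m jog '{"linear":[[0,0,15],[0,0,40],[0,0,40],[0,0,40],[0,0,0]],"turn":[0,0,0,0,0]}'
```

```text
t: 12.88
tcp_pos: [0.4645, -0.2846, 0.18]
tool_rot: [0.686, 0.728, -0.0, 0.001]
force: [-0.9, 0.3, 4.7]
finger_gap: 0.162
gripper_force: 118.9
t: 13.62
tcp_pos: [0.4643, -0.2845, 0.1792]
tool_rot: [0.686, 0.728, -0.0, -0.0]
force: [-1.1, 0.3, -0.4]
finger_gap: 0.5
gripper_force: 0.0
t: 14.25
tcp_pos: [0.4651, -0.2851, 0.3183]
tool_rot: [0.686, 0.728, 0.0, 0.004]
force: [0.1, -0.1, -0.9]
finger_gap: 0.5
gripper_force: 0.0
```

```bash
python3 -m jog '{"linear":[[4,30,0],[4,35,0],[4,35,0],[4,35,0],[4,35,0],[4,35,0],[4,35,0],[4,35,0],[0,35,0],[0,5,0],[0,0,0],[0,0,0]],"turn":[0,0,0,0,0,0,0,0,0,0,0,0]}'
python3 - <<'E'
from h import *
s=sense();c=get_calibration("wrist");w=snapshot("wrist");np.save("c3.npy",c,allow_pickle=True)
t=snapshot("top")
print(s["tcp_pos"],s["q"])
A=np.array([.4973,.1149,.046]);u,v=proj("w",[A],c)[0];print(u,v)
u,v=int(u),int(v);x0,y0=max(u-70,0),max(v-75,0);print("off",x0,y0)
a=cv2.resize(w[y0:y0+150,x0:x0+140,::-1],None,fx=4,fy=4,interpolation=cv2.INTER_CUBIC)
b=cv2.resize(t[180:260,250:390,::-1],(240,137),interpolation=cv2.INTER_CUBIC)
o=np.zeros((600,800,3),np.uint8);o[:a.shape[0],:a.shape[1]]=a;o[:137,560:]=b;cv2.imwrite("pics/w3.png",o)
E
```

```text
t: 15.75
tcp_pos: [0.4964, 0.0296, 0.3141]
tool_rot: [0.686, 0.727, -0.0, 0.0]
force: [-0.4, -0.7, 0.2]
finger_gap: 0.498
gripper_force: 0.0
[0.49641541 0.02955062 0.31407514] [-1.65576221e-01  4.98058034e-01  1.83682234e+00 -3.81812119e-04
  8.06831634e-01 -2.23668325e-01]
257.449046116345 97.88750688309045
off 187 22
```

View pics/w3.png

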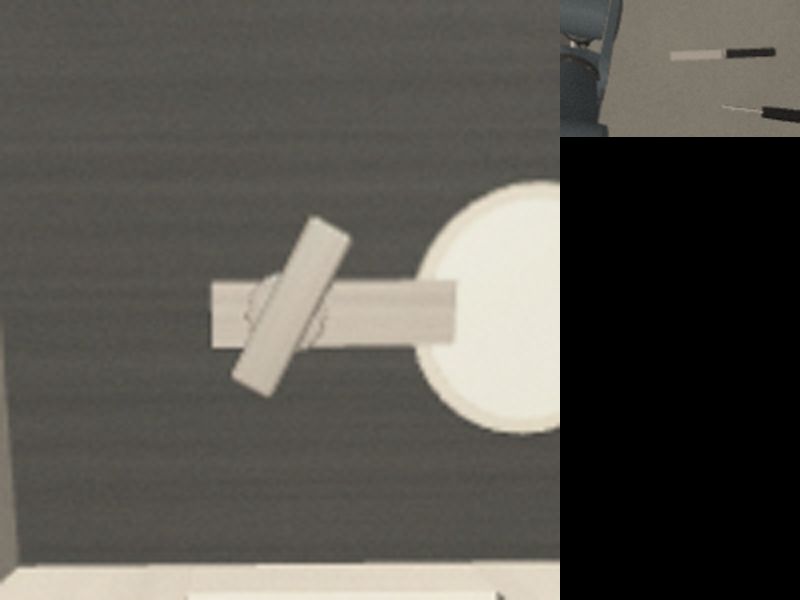

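The wrist crop shows the wing from end (332,228) to end (250.5,386.5), centred at (291,307). The clamp finger lies along chamber x. The inset shows the spatula flat on the bench.

```bash
python3 - <<'E'
from h import *
c=np.load("c3.npy",allow_pickle=True).item()
f=lambda x,y:onz("w",187+(x+.5)/4-.5,22+(y+.5)/4-.5,.046,c)
a,b=f(332,228),f(250.5,386.5);d=a-b
print((a+b)/2,np.linalg.norm(d),np.degrees(np.arctan2(d[1],d[0])))
g=[onz("w",187+x/4,22+y/4,.015,c) for x,y in [(211,315),(456,314)]];d=g[1]-g[0];print(np.degrees(np.arctan2(d[1],d[0])))
E
```

```text
[0.49879087 0.11422953 0.046     ] 0.03446498981655703 65.13027372227174
3.4994051100673707
```

```bash
python3 -m jog '{"linear":[[0.5,17,0],[0.5,17,0],[0.5,17,0],[0.5,17,0],[0,17,0],[0,0,0],[0,0,0],[0,0,0]],"turn":[-1,-1,-1,-1,-1,-0.68,0,0]}'
```

```text
t: 16.85
tcp_pos: [0.4985, 0.1149, 0.3142]
tool_rot: [0.843, 0.537, -0.0, 0.0]
force: [0.3, -0.3, 0.2]
finger_gap: 0.497
gripper_force: 0.0
```

```bash
python3 -m jog '{"linear":[[0,0,-25],[0,0,-25],[0,0,-25],[0,0,-15],[0,0,0],[0,0,0]],"turn":[0,0,0,0,0,0]}'
```

```text
t: 17.6
tcp_pos: [0.4987, 0.1154, 0.2248]
tool_rot: [0.843, 0.537, 0.0, 0.0]
force: [-0.9, -0.4, 0.1]
finger_gap: 0.5
gripper_force: 0.0
```

```bash
python3 -m jog '{"linear":[[0,0,-12],[0,0,-12],[0,0,0],[0,0,0]],"turn":[0,0,0,0]}'
python3 -m jog '{"linear":[[0,0,0],[0,0,0],[0,0,0],[0,0,0],[0,0,0],[0,0,0],[0,0,0]],"turn":[0,0,0,0,0,0,0]}' 0 60
python3 -c "
from h import *
s=sense();print(s['force'],s['ft_torque'])
w=snapshot('wrist');cv2.imwrite('pics/w5.png',cv2.resize(w[:,:,::-1],(800,600)))"
```

```text
t: 18.1
tcp_pos: [0.4983, 0.1155, 0.2]
tool_rot: [0.843, 0.537, -0.0, -0.0]
force: [0.1, 0.2, -0.3]
finger_gap: 0.5
gripper_force: 0.0
t: 18.98
tcp_pos: [0.4989, 0.1153, 0.2007]
tool_rot: [0.843, 0.537, 0.001, 0.001]
force: [2.3, -3.6, 5.1]
finger_gap: 0.101
gripper_force: 60.4
[ 2.31443061 -3.58474014  5.11860154] [-0.57274812 -0.24991248  0.08401183]
```

View pics/w5.png

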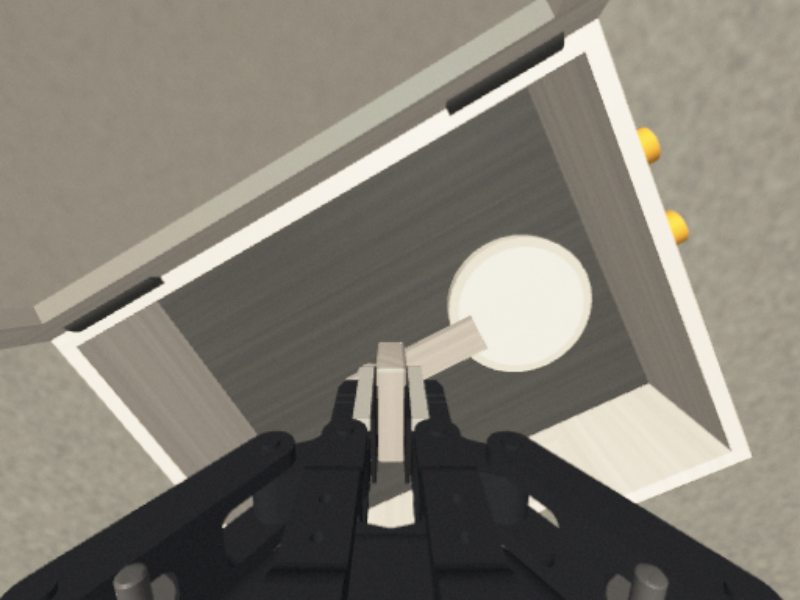

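The wrist view shows the wing held squarely between the pads at about (390,420). The cover is open and clear. Turning clockwise.

```bash
python3 -m jog '{"linear":[[0,0,0],[0,0,0],[0,0,0],[0,0,0],[0,0,0],[0,0,0],[0,0,0],[0,0,0],[0,0,0],[0,0,0],[0,0,0],[0,0,0]],"turn":[-0.5,-1,-1,-1,-1,-1,-1,-1,-1,-1,-1,-0.5]}'
python3 -c "
from h import *
s=sense();print(s['force'],s['ft_torque'],s['q'])"
python3 -m jog '{"linear":[[0,0,0],[0,0,0],[0,0,0],[0,0,0]],"turn":[-0.5,-0.5,-0.5,0]}'
python3 -c "
from h import *
s=sense();print(s['force'],s['ft_torque'],s['q'])"
```

```text
t: 20.52
tcp_pos: [0.4992, 0.115, 0.2007]
tool_rot: [0.996, 0.087, 0.001, 0.0]
force: [3.2, -6.1, 4.1]
finger_gap: 0.103
gripper_force: 60.3
[ 3.15998793 -6.09990142  4.06521912] [-0.81548178 -0.3716359   0.01640451] [ 8.23666485e-03  7.20018596e-01  1.85990163e+00 -1.42273525e-03
  5.58835773e-01  1.40671787e+00]
t: 21.02
tcp_pos: [0.4992, 0.115, 0.2007]
tool_rot: [1.0, 0.023, 0.001, 0.001]
force: [1.5, -4.8, 5.0]
finger_gap: 0.1
gripper_force: 60.5
[ 1.47904991 -4.75379652  4.96741066] [-0.84224111 -0.34938797  0.38022994] [ 0.00834131  0.72003556  1.8598686  -0.00232222  0.55869425  1.53495054]
```

```bash
python3 -m jog '{"linear":[[0,0,0],[0,0,0],[0,0,0]],"turn":[-0.4,-0.4,0]}'
python3 -c "
from h import *
s=sense();print(s['force'],s['ft_torque'],s['q'])"
```

```text
t: 21.4
tcp_pos: [0.4992, 0.1152, 0.2007]
tool_rot: [1.0, -0.009, 0.002, 0.001]
force: [2.8, -4.1, 5.7]
finger_gap: 0.098
gripper_force: 73.5
[ 2.78858434 -4.09929201  5.65679426] [-0.74507831 -0.4047852   1.3459548 ] [ 0.00897312  0.71996606  1.85981435 -0.00466322  0.55860488  1.60171309]
```

```bash
python3 -m jog '{"linear":[[0,0,0],[0,0,0],[0,0,0],[0,0,0],[0,0,0],[0,0,0],[0,0,0],[0,0,0],[0,0,0],[0,0,0],[0,0,0],[0,0,0]],"turn":[0.5,1,1,1,1,1,1,1,1,1,1,1]}'
python3 -m jog '{"linear":[[0,0,0],[0,0,0],[0,0,0],[0,0,0],[0,0,0],[0,0,0],[0,0,0],[0,0,0],[0,0,0],[0,0,0],[0,0,0]],"turn":[1,1,1,1,1,1,1,0.2,0,0,0]}'
python3 - <<'E'
from h import *
s=sense();print(s['force'],s['ft_torque'],s["tool_rot"])
q=s["tool_rot"];print(np.degrees(np.arctan2(q[1]**2-q[0]**2,2*q[0]*q[1])))
w=snapshot('wrist');t=snapshot("top")
o=np.zeros((576,800,3),np.uint8);o[:,:500]=cv2.resize(w[190:382,170:337,::-1],(500,576),interpolation=cv2.INTER_CUBIC);o[:225,500:]=cv2.resize(w[:,:,::-1],(300,225));o[230:480,500:]=cv2.resize(t[140:265,220:370,::-1],(300,250));cv2.imwrite('pics/w6.png',o)
E
```

```text
t: 22.9
tcp_pos: [0.499, 0.1152, 0.2007]
tool_rot: [0.882, 0.471, 0.001, 0.001]
force: [2.0, -4.1, 5.2]
finger_gap: 0.097
gripper_force: 60.4
t: 24.28
tcp_pos: [0.4987, 0.1153, 0.2007]
tool_rot: [0.695, 0.719, 0.0, 0.001]
force: [1.3, -3.7, 6.2]
finger_gap: 0.1
gripper_force: 60.5
[ 1.34943284 -3.74926763  6.17736068] [-0.61538333 -0.17903178  0.05754169] [6.94573386e-01 7.19421463e-01 4.19182070e-04 6.27830498e-04]
2.0135058772860757
```

View pics/w6.png

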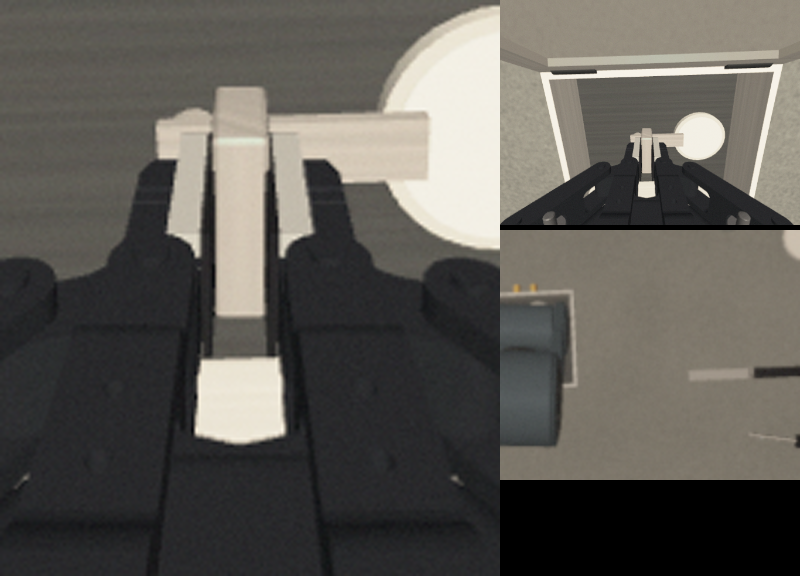

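The wing stands at right angles to the clamp finger and is held squarely between the pads. The cover is open and the spatula lies flat. Handing in.

```bash
python3 -c "
from station import *
print(sign_off())"
```

```text
the job is handed in; nothing more can be done
None
```

I levered the cover open to about 1.8 rad with the spatula and laid the spatula flat near its starting place. I turned the thumbscrew onto its seat, backed it off a quarter turn, and handed the job in with the gripper still holding it at about 60 N; the hand-in returned no verdict.

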